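# Load the test box and hold its lid at the balance point

## Robot

A 7-joint arm with a two-finger parallel gripper is mounted at the origin on a cart in front of the work surface, level with it; the furniture and walls round the work are solid. World frame = base frame: x ahead of the robot, y to its left, z up, the work surface at z = 0. Lengths are in mm, angles in rad, forces in N, time in s.
With the tool pointing down it reaches from about 400 to 875 mm from the base axis. Payload 4.4 kg.
Tool frame: the origin (TCP) lies midway between the tips of the shut fingers; the grasp point (between the pads) lies 19 mm behind it (ctrl.grasp_offset is the distance from the TCP to the grasp point, in mm); z points along the fingers, y is the line along which they close (so a half turn about z gives the same grasp; the last joint's range is limited). The gripper opens to 85 mm and grips with 20 to 120 N. Pads are 22 mm wide; open, the fingers measure 114 mm over their backs; the gripper's body (76 mm by 85 mm) begins 54 mm behind the grasp point. The pads swing forward as they close: fully open they stand 13 mm farther back than shut.
Start: joints at [-1.233, 0.628, 0.038, 1.517, -0.027, 0.996, -0.02], TCP at [255.373, 597.748, 204.313] pointing down, gripper open.
Joint ranges: [-3.06, 3.06], [-0.37, 2.12], [-1.25, 1.32], [0.18, 2.47], [-1.1, 4.24], [0.23, 1.98], [-2.94, 2.94]. Speed limits (rad/s): [2.57, 2.57, 3.14, 3.14, 3.14, 3.14, 3.14].

## Interface

Orientations are given as a rotation vector (axis times angle).
In Python, from plant import ctrl, viewer, sign_off gives the robot as it stands. The module is installed in compiled form; this text tells all that it offers.
- The arm moves only by the shell command python3 -m inch 'ROWS' [FORCE]. ROWS is JSON, a list of rows, each a list of 3 entries, a list of its own where there are three numbers: the opening, from 0 (shut) to 1 (fully open), then the shift along the world's x, y, z in units of 60 mm (1.0 is 60 mm), then the turn, a rotation vector about the world's x, y, z in degrees. In form: [[gripper, [x, y, z], [ax, ay, az]], ...]. A call has 1 to 8 rows; each row shifts and turns the commanded pose from where the row before left it; what a row does not reach is not made up. A row lasts 1/8 s, in which the tool goes at most 62.5 mm and 10.7 degrees, less where a joint would pass 70% of its speed; a pose out of reach is approached as far as the arm can. A call is refused whole if a number of a shift passes 1 or a number of a turn 10.7, either way. A call with a gripper value outside its range is refused whole. The fingers move at their own pace and stop on an object; FORCE is the grip in N (left out, the last holds). Time passes only in rows, so rows that do not move let the fingers close. It gives the time, the measured TCP pose, the force, the opening and the grip force at its end, in the units of the state.
- ctrl.read_state(): the state, without advancing time (a new reading comes with each control period).
- viewer.get_image(name): name is "scene" or "top" or "wrist"; returns a dict with "frame" (384x512x3 uint8, red, green, blue), "mtx" (3x3 intrinsics, pixels), "k1" (the pictures are not rectified: a ray, as slopes to the right and down, at radius r is drawn at 1 + k1 r^2 times it, then the intrinsics apply), "extrinsics" (4x4, takes a point from world to camera coordinates). Camera axes: x right, y up, looking along -z (the intrinsics and any distortion apply to the point x, -y, -z); pixel columns grow to the right and rows downward; lengths in mm; the calibration is good to about 2 mm. A picture is of the moment at which its call begins. There is no depth.
- sign_off(): hands the job in; it is judged then, once.
Trained networks look in a picture, given as the dict that the camera call returned (one of the last four; its "shot" number tells which), for a name from the list of things; names that differ only in an ending like _2 or _b are one class to them, and where a whole thing is asked for, a point or a joint stands for the part that bears it (a point fixed in the world has none). Each returns a list of dicts, best first, with "score" (0 to 1); they miss things now and then, are a little off and sometimes report something else, mostly with a low value. They report only what shows in the picture. A call takes as long as a camera call. They do not tell look-alikes from the thing itself.
- viewer.search_frame(picture, target): "location" ([x, y, z] in mm, in world coordinates, good to about 4 mm: the middle of the surface that is visible of it).
- viewer.mark_of(picture, target): "location" ([x, y, z] in mm, in world coordinates, good to about 4 mm: a listed point, or the origin of a listed thing).
The state is a dict: "time": time; "qpos": joint angles; "qvel": joint speeds; "tau": joint torques, N m; "position": TCP position; "eef_rot": TCP orientation; "contact_force": force on the tool from outside, world axes, zero at the start; "ft_torque": the same for the moment, N m; "width": finger opening in mm; "finger_force": force on a finger pad.
Only numpy, scipy, OpenCV 4.12 (cv2) and the standard library are available. Lean on these libraries where they do the work, as an engineer would, in place of code of your own. Each camera call takes 0.05 s, during which the arm holds its last target. There are 200 camera calls.

## Task

The finished heat sink sits clamped in the small slide vise: slide the vise's jaw well back by its post, lift the heat sink out and set it down flat in the middle of the dark pad inside the open test box, then let go of it. Then take the lid, which lies open and leaning back, by its bar handle and swing it up to its balance point, standing upright where it would fall neither way; do not let it go over and come down on the heat sink. Finish there, still gripping the bar and holding the lid still and upright, so that its stay can be hooked on.

Things in the scene. Friction and masses are not known exactly. Their poses are not given: they have to be found in the camera images.
- vise: Small dark steel slide vise, fixed on the bench, right-hand fixture. Origin on the bench under the clamped heat sink. Base 64 mm wide (own x), 12 mm high; the part stands on it between a fixed jaw (own +y, top at 31 mm) and a sliding jaw (own -y), both 44 mm wide. The sliding jaw's 5 mm lip overhangs the part: slide it back over 6 mm before lifting. The part's own +x and -x sides are free.
- vise_jaw (a joint): Travel of the vise's sliding jaw in m: 0 closed on the part, 0.03 fully back (towards the vise's own -y). It stays where it is left; about 3 N moves it.
- jaw_post (a point): Upright round aluminium post (16 mm diameter, 30 mm high) on top of the sliding jaw; this point is on its axis half-way up, 57 mm above the bench; the post reaches from 42 to 72 mm above the bench, the jaw top is at 40 mm. It moves with the jaw.
- heat_sink_center (a point): Centre of the loose black finned heat sink, 40 x 40 x 22 mm high, about 60 g; 11 mm above its flat underside. It starts in the vise with its axes along the vise's.
- test_box: Low aluminium test box, fixed on the bench on four feet, left-hand fixture, open on top: 120 mm along own x, 90 mm along own y, walls 4 mm thick, their top 56 mm above the bench. Origin under its centre, on the bench. The lid (part of this body) is hinged along the own +y wall and leans back beyond it, away from the vise.
- pad_center (a point): Centre of the upper face of the dark rubber pad (66 mm along the box's x, 64 mm along y) on the box's floor, 30 mm above the bench.
- box_lid (a joint): Lid angle in rad: 0 shut and level, 1.571 upright (the balance point, its weight right above the hinge), 2.45 leaning back on its stop, where it starts. The hinge is nearly frictionless: let go on either side of upright, the lid falls to that side. Growing values carry the bar from the box's own -y over the top to own +y.
- lid_hinge (a point): Middle of the lid's hinge line, which runs along the box's own x, 49 mm from the box's centre towards own +y and 60 mm above the bench.
- lid_bar (a point): Middle of the lid's straight round bar handle, 12 mm diameter, parallel to the hinge line and 130 mm from it, in the plane of the lid plate (120 x 86 x 6 mm). Two 8 mm rods 80 mm apart hold it off the plate's free edge, with an open gap of 34 mm. The bar can turn between gripping fingers. Lid and bar weigh about 0.25 kg.
Not all that is in view belongs to the job. What is meant by the part that bears heat_sink_center is not pink, and is the smaller of those in its own colour.

How it is judged (in metres and radians):
On the way, in this order (a step that is already met when the one before it is completed fails the run):
1. the vise jaw is slid back at least 12 mm with the heat sink still in the vise (value of joint vise_jaw above 0.012 m and height (world z) of heat_sink_center below 0.03 m and horizontal distance between heat_sink_center and vise below 0.04 m), for 0.1 s.
2. the heat sink is lifted clear of the vise in the fingers (height (world z) of heat_sink_center above 0.06 m and contact force between the fingers and heat_sink above 0.5 N), for 0.1 s.
3. the heat sink is lowered, still held, to within 8 mm of the pad (horizontal distance between heat_sink_center and pad_center below 0.018 m and z of heat_sink_center in the frame of pad_center below 0.019 m and contact force between the fingers and heat_sink above 0.3 N).
4. the heat sink rests flat on the pad, let go (horizontal distance between heat_sink_center and pad_center below 0.018 m and z of heat_sink_center in the frame of pad_center below 0.0135 m and angle between heat_sink_center's own z axis and vertical below 0.08 rad and contact force between the fingers and heat_sink below 0.05 N), for 0.2 s.
At the end, for the whole second after the job is handed in: The lid is held still (under 0.1 rad/s) at its balance point, 1.571 +- 0.08 rad, the fingers gripping its bar with over 1 N and the grasp point within 30 mm of the bar's middle; the heat sink rests flat on the pad with its centre within 18 mm of the pad's centre; the vise jaw is at least 12 mm open (value of joint box_lid between 1.491 and 1.651 rad and velocity of joint box_lid between -0.1 and 0.1 rad/s and contact force between the fingers and test_box above 1 N and distance between the grasp point and lid_bar below 0.03 m and value of joint vise_jaw above 0.012 m and horizontal distance between heat_sink_center and pad_center below 0.018 m and z of heat_sink_center in the frame of pad_center below 0.0135 m and angle between heat_sink_center's own z axis and vertical below 0.08 rad and linear speed of heat_sink below 0.02 m/s); the arm keeps its last pose, push and grip.
It fails at once if the lid goes over past upright towards the heat sink (value of joint box_lid below 1.3 rad).
It also fails if it takes over 59 s, if anything falls off the work surface, if the arm or the gripper's body presses on something with over 40 N, if the wrist force passes 120 N, or if a joint passes its speed limit or range.

## Working session

There is one attempt and no reset: what is moved stays moved. The work goes in short steps, Python scripts to look and compute and a shell command to move; the robot and the scene stay as the last step left them, time stands still between calls to the robot, and variables do not carry over. Pictures are saved under pics/ and viewed, at most 10 in all, crops included, and the job is handed in when it is done.

```bash
mkdir -p pics; cat > look.py <<'E'
from plant import ctrl, viewer
import cv2, numpy as np, sys
def shot(n,save=None):
    p=viewer.get_image(n)
    if save: cv2.imwrite('pics/'+save,cv2.cvtColor(p['frame'],cv2.COLOR_RGB2BGR))
    return p
def find(p,names):
    for t in names:
        for f in ('mark_of','search_frame'):
            try: r=getattr(viewer,f)(p,t)
            except Exception as e: print(t,f,e); continue
            print(t,f,[(np.round(d['location']).tolist(),round(d['score'],2)) for d in r[:4]])
E
python3 - <<'E'
from look import *
N=['vise','jaw_post','heat_sink_center','test_box','pad_center','lid_hinge','lid_bar']
ims=[]
for n in('top','scene'):
    p=shot(n); ims.append(p['frame']); print(n); find(p,N)
cv2.imwrite('pics/a.png',cv2.cvtColor(ims[0],cv2.COLOR_RGB2BGR));cv2.imwrite('pics/b.png',cv2.cvtColor(ims[1],cv2.COLOR_RGB2BGR))
s=ctrl.read_state();print(s['time'],s['position'],s['eef_rot'],s['width'],ctrl.grasp_offset)
E
```

```text
top
vise mark_of [([423.0, -119.0, 4.0], 0.86)]
vise search_frame [([421.0, -164.0, 15.0], 0.85)]
jaw_post mark_of [([429.0, -151.0, 63.0], 0.58)]
jaw_post search_frame [([427.0, -148.0, 43.0], 0.65)]
heat_sink_center mark_of [([438.0, -311.0, 14.0], 0.79), ([414.0, 231.0, 17.0], 0.73), ([426.0, -121.0, 24.0], 0.64)]
heat_sink_center search_frame [([426.0, -119.0, 27.0], 0.68), ([420.0, 226.0, 19.0], 0.57)]
test_box mark_of [([437.0, 74.0, -0.0], 0.7)]
test_box search_frame [([431.0, 122.0, 64.0], 0.62), ([426.0, -120.0, 25.0], 0.2)]
pad_center mark_of [([445.0, 76.0, 34.0], 0.69)]
pad_center search_frame [([438.0, 121.0, 66.0], 0.68)]
lid_hinge mark_of [([432.0, 120.0, 63.0], 0.73)]
lid_hinge search_frame [([434.0, 120.0, 62.0], 0.79), ([420.0, -152.0, 37.0], 0.63)]
lid_bar mark_of [([419.0, 226.0, 146.0], 0.58)]
lid_bar search_frame [([426.0, 164.0, 100.0], 0.78), ([433.0, 118.0, 64.0], 0.43)]
scene
vise mark_of [([429.0, -120.0, -4.0], 0.97)]
vise search_frame [([411.0, -160.0, 13.0], 0.81), ([428.0, 120.0, 52.0], 0.35)]
jaw_post mark_of [([428.0, -149.0, 57.0], 0.71)]
jaw_post search_frame [([420.0, -157.0, 41.0], 0.84)]
heat_sink_center mark_of [([440.0, -310.0, 20.0], 0.87), ([408.0, 230.0, 10.0], 0.78), ([426.0, -118.0, 23.0], 0.53)]
heat_sink_center search_frame [([406.0, -118.0, 29.0], 0.66), ([431.0, -315.0, 26.0], 0.63), ([402.0, 219.0, 20.0], 0.59)]
test_box mark_of []
test_box search_frame [([426.0, 122.0, 53.0], 0.66)]
pad_center mark_of [([440.0, 74.0, 28.0], 0.75)]
pad_center search_frame [([428.0, 118.0, 52.0], 0.96)]
lid_hinge mark_of [([430.0, 121.0, 59.0], 0.77)]
lid_hinge search_frame [([425.0, 116.0, 54.0], 0.7)]
lid_bar mark_of [([420.0, 222.0, 141.0], 0.91), ([432.0, 121.0, 56.0], 0.5)]
lid_bar search_frame [([420.0, 162.0, 90.0], 0.9)]
1.5 [255.37632411 597.76175284 204.33183757] [-6.30061530e-01 -3.07772526e+00 -1.07316167e-04] 84.97668130367296 18.700000000000003
```

View pics/a.png

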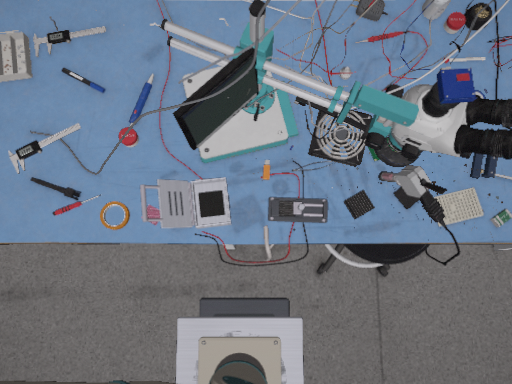

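View pics/b.png

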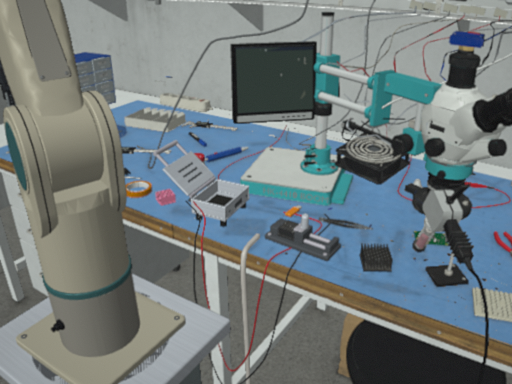

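```bash
python3 -m inch '[[1,[0.5,-0.9,0],[0,0,-8.4]],[1,[0.5,-0.9,0],[0,0,-8.4]],[1,[0.5,-0.9,0],[0,0,-8.4]],[1,[0.5,-0.9,0],[0,0,-8.4]],[1,[0.4,-0.9,0],[0,0,-8.4]],[1,[0.4,-0.9,0],[0,0,-8.4]],[1,[0,-0.9,0],[0,0,-8.4]],[1,[0,-0.9,0],[0,0,-8.2]]]' 40
python3 -m inch '[[0.6,[0,-0.9,0],[0,0,0]],[0.6,[0,-0.9,0],[0,0,0]],[0.6,[0,-0.9,0],[0,0,0]],[0.6,[0,-0.9,0],[0,0,0]],[0.6,[0,-0.9,0],[0,0,0]],[0.6,[0,-0.5,0],[0,0,0]],[0.6,[0,0,0],[0,0,0]]]'
python3 - <<'E'
from look import *
p=shot('wrist','w1.png'); find(p,['vise','jaw_post','heat_sink_center'])
t=shot('top'); 
f=cv2.cvtColor(t['frame'],cv2.COLOR_RGB2BGR)[160:240,130:340]
cv2.imwrite('pics/t1.png',cv2.resize(f,None,fx=3.7,fy=3.7,interpolation=cv2.INTER_CUBIC))
E
```

```text
time: 2.5
position: [423.7, 163.9, 204.6]
eef_rot: [2.23, 2.213, 0.001]
contact_force: [0.1, -0.3, -0.1]
width: 85.3
finger_force: 0.0
time: 3.38
position: [423.3, -136.9, 204.6]
eef_rot: [2.229, 2.212, -0.0]
contact_force: [-0.0, -0.2, -0.9]
width: 51.3
finger_force: 0.0
vise mark_of []
vise search_frame [([426.0, -150.0, 15.0], 0.61)]
jaw_post mark_of [([422.0, -154.0, 54.0], 0.56)]
jaw_post search_frame [([422.0, -151.0, 42.0], 0.67)]
heat_sink_center mark_of [([439.0, -307.0, 17.0], 0.98), ([427.0, -124.0, 19.0], 0.93)]
heat_sink_center search_frame [([426.0, -122.0, 15.0], 0.95), ([436.0, -300.0, 29.0], 0.63)]
```

View pics/w1.png

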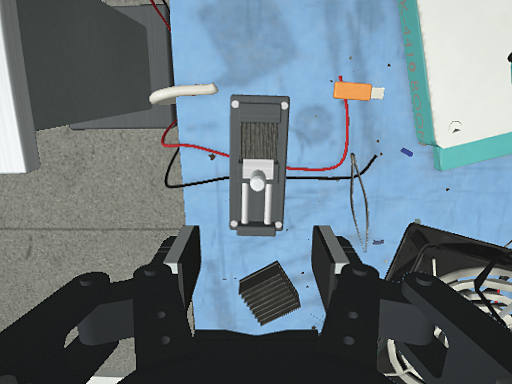

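The wrist view shows the vise nearly upright, with base screws at about (235,104), (285,104), (234,224) and (282,224). The post top is at (258,184), and the heat sink in the vise at about (260,143).

```bash
cat >> look.py <<'E'
def ray(p,pts,z):
    """pixel points -> world on plane z"""
    K=np.array(p['mtx']);E=np.array(p['extrinsics']);k=p['k1']
    d=(np.array(pts,float)-K[:2,2])/[K[0,0],K[1,1]]
    u=d.copy()
    for _ in range(20): u=d/(1+k*(u**2).sum(1,keepdims=True))
    v=np.c_[u[:,0],-u[:,1],-np.ones(len(u))]@E[:3,:3]
    c=-E[:3,:3].T@E[:3,3]
    return c+v*((z-c[2])/v[:,2])[:,None]
E
python3 - <<'E'
from look import *
p=shot('wrist')
s=ray(p,[[235,104],[285,104],[234,224],[282,224]],13);print(s.round(1))
a=(s[0]+s[1])/2;b=(s[2]+s[3])/2;print('mid',a,b,'yaw',np.degrees(np.arctan2(-(a-b)[0],(a-b)[1])))
print(ray(p,[[258,184]],72),ray(p,[[260,143]],34))
f=p['frame'][80:250,200:330];cv2.imwrite('pics/w2.png',cv2.resize(cv2.cvtColor(f,cv2.COLOR_RGB2BGR),None,fx=3.5,fy=3.5,interpolation=cv2.INTER_CUBIC))
E
```

```text
[[ 401.2  -80.    13. ]
 [ 454.2  -79.9   13. ]
 [ 397.8 -216.4   13. ]
 [ 453.8 -216.5   13. ]]
mid [427.7091028  -79.95421902  13.        ] [ 425.80047955 -216.43858256   13.        ] yaw -0.8011828314062597
[[ 425.29052566 -151.30181836   72.        ]] [[ 427.54994542 -118.33677728   34.        ]]
```

View pics/w2.png

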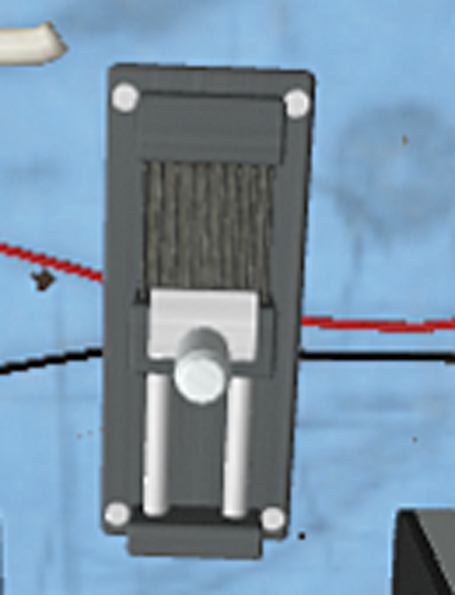

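View pics/t1.png

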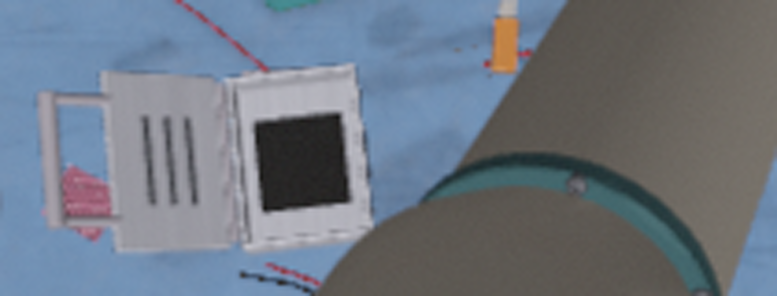

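```bash
python3 -m inch '[[0.6,[0.02,-0.28,-0.5],[0,0,-2]],[0.6,[0,0,-0.6],[0,0,0]],[0.6,[0,0,-0.6],[0,0,0]],[0.6,[0,0,-0.5],[0,0,0]],[0.6,[0,0,-0.4],[0,0,0]],[0.6,[0,0,0],[0,0,0]]]' 30
python3 -m inch '[[0,[0,0,0],[0,0,0]],[0,[0,0,0],[0,0,0]],[0,[0,0,0],[0,0,0]],[0,[0,0,0],[0,0,0]]]'
```

```text
time: 4.58
position: [423.5, -150.5, 47.2]
eef_rot: [-2.26, -2.178, 0.002]
contact_force: [0.1, -0.1, 0.0]
width: 51.1
finger_force: 0.0
time: 5.08
position: [424.9, -151.1, 48.7]
eef_rot: [2.262, 2.179, 0.001]
contact_force: [-0.9, -0.1, -0.7]
width: 0.3
finger_force: 0.0
```

```bash
python3 - <<'E'
from look import *
p=shot('wrist','w3.png'); find(p,['jaw_post','heat_sink_center'])
t=shot('scene'); find(t,['jaw_post'])
f=t['frame'][190:270,240:360]
a=cv2.resize(f,(600,400),interpolation=cv2.INTER_CUBIC); b=cv2.resize(p['frame'],(200,150))
cv2.imwrite('pics/w4.png',cv2.cvtColor(np.vstack([cv2.resize(p['frame'],(600,450))[0:200],a]),cv2.COLOR_RGB2BGR))
E
```

```text
jaw_post mark_of [([424.0, -156.0, 56.0], 0.93)]
jaw_post search_frame [([421.0, -149.0, 39.0], 0.78)]
heat_sink_center mark_of [([427.0, -124.0, 19.0], 0.56)]
heat_sink_center search_frame [([428.0, -116.0, 17.0], 0.79)]
jaw_post mark_of [([429.0, -152.0, 60.0], 0.67)]
jaw_post search_frame [([420.0, -154.0, 40.0], 0.57)]
```

View pics/w4.png

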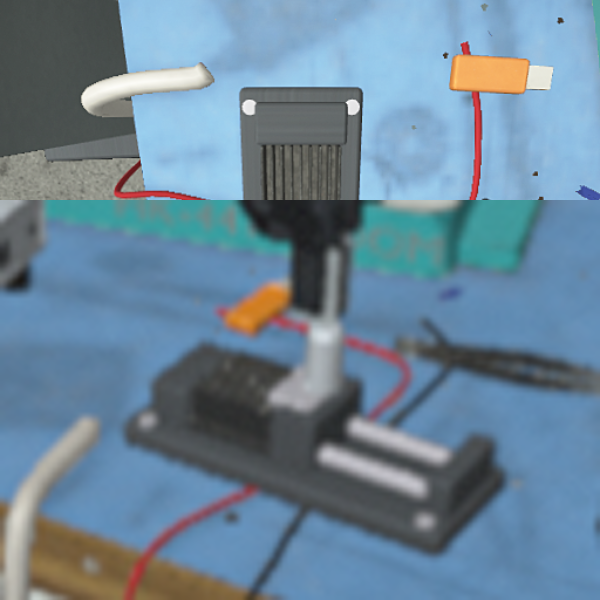

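```bash
cat >> look.py <<'E'
def proj(p,P):
    K=np.array(p['mtx']);E=np.array(p['extrinsics']);k=p['k1']
    c=np.c_[np.array(P,float),np.ones(len(P))]@E.T
    u=np.c_[c[:,0]/-c[:,2],-c[:,1]/-c[:,2]]; u=u*(1+k*(u**2).sum(1,keepdims=True))
    return u@K[:2,:2].T+K[:2,2]
E
python3 - <<'E'
from look import *
t=shot('scene')
P=[[424.9,-151.1,48.7],[424.9,-151.1,68],[424.5,-155,42],[424.5,-155,72],[424,-165,72],[427,-120,34]]
print(((proj(t,P)-[240,190])*5+[0,200]).round())
print(-np.array(t['extrinsics'])[:3,:3].T@np.array(t['extrinsics'])[:3,3])
E
```

```text
[[309. 371.]
 [311. 331.]
 [316. 388.]
 [320. 326.]
 [340. 333.]
 [246. 378.]]
[-338.47634851 -529.99650547  558.75608326]
```

```bash
python3 - <<'E'
from look import *
p=shot('wrist')
print(proj(p,[[424.9,-151.1,48.7],[424.9,-151.1,67.7],[424.9,-140,48.7],[424.5,-155,72],[424.5,-163,72],[424.5,-155,42],[427,-100,31]]).round())
t=shot('scene')['frame'][150:262,240:360]
a=cv2.resize(p['frame'],(480,360))
cv2.imwrite('pics/w5.png',cv2.cvtColor(np.hstack([a[:,80:400],cv2.resize(t,(386,360),interpolation=cv2.INTER_CUBIC)]),cv2.COLOR_RGB2BGR))
E
```

```text
[[257. 219.]
 [257. 233.]
 [256. 199.]
 [257. 244.]
 [257. 259.]
 [257. 221.]
 [257. 120.]]
```

View pics/w5.png

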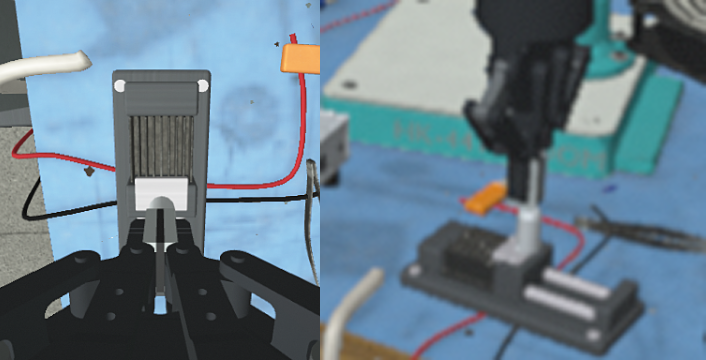

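The wrist and scene pictures show the fingers shut just above or behind the post, whose top is at about (525,208) in the right half. I'll test by pushing gently towards -y.

```bash
python3 -m inch '[[0,[0,-0.1,0],[0,0,0]],[0,[0,-0.1,0],[0,0,0]],[0,[0,-0.1,0],[0,0,0]],[0,[0,0,0],[0,0,0]]]' 
python3 - <<'E'
from look import *
for c in('wrist','scene'):
    find(shot(c),['jaw_post','heat_sink_center'])
E
```

```text
time: 6.12
position: [424.6, -169.9, 48.3]
eef_rot: [2.264, 2.178, -0.0]
contact_force: [-0.1, -0.5, -0.0]
width: -0.1
finger_force: 0.0
jaw_post mark_of [([423.0, -155.0, 58.0], 0.95)]
jaw_post search_frame [([422.0, -149.0, 43.0], 0.87)]
heat_sink_center mark_of [([424.0, -121.0, 20.0], 0.87)]
heat_sink_center search_frame [([426.0, -123.0, 16.0], 0.73)]
jaw_post mark_of [([427.0, -152.0, 60.0], 0.9)]
jaw_post search_frame [([420.0, -156.0, 41.0], 0.66)]
heat_sink_center mark_of [([439.0, -311.0, 18.0], 0.97), ([408.0, 230.0, 10.0], 0.84)]
heat_sink_center search_frame [([430.0, -317.0, 26.0], 0.84), ([400.0, 221.0, 22.0], 0.79), ([409.0, -118.0, 28.0], 0.77)]
```

```bash
python3 -m inch '[[0,[0,0.13,0],[0,0,0]],[0,[0,0.13,0],[0,0,0]],[0,[0,0,-0.04],[0,0,0]],[0,[0,0,-0.04],[0,0,0]],[0,[0,0,0],[0,0,0]]]'; python3 - <<'E'
from look import *
p=shot('scene')
f=p['frame'][190:250,270:340];cv2.imwrite('pics/w6.png',cv2.cvtColor(cv2.resize(f,(700,600),interpolation=cv2.INTER_CUBIC),cv2.COLOR_RGB2BGR))
s=ctrl.read_state();c=s['position'];print(c,s['contact_force'])
print(((proj(p,[[424.5,-155,72],[424.5,-155,42],c,c+[0,0,25],c+[0,0,50],c+[0,0,75]])-[270,190])*10).round())
E
```

```text
time: 7.25
position: [424.8, -153.3, 44.8]
eef_rot: [2.263, 2.179, 0.002]
contact_force: [-2.9, 3.1, 20.2]
width: 0.2
finger_force: 9.9
[ 424.82417519 -153.24272176   44.79957663] [-2.57265427  2.20278891 19.23636675]
[[339. 252.]
 [333. 375.]
 [327. 361.]
 [332. 258.]
 [338. 153.]
 [343.  45.]]
```

View pics/w6.png

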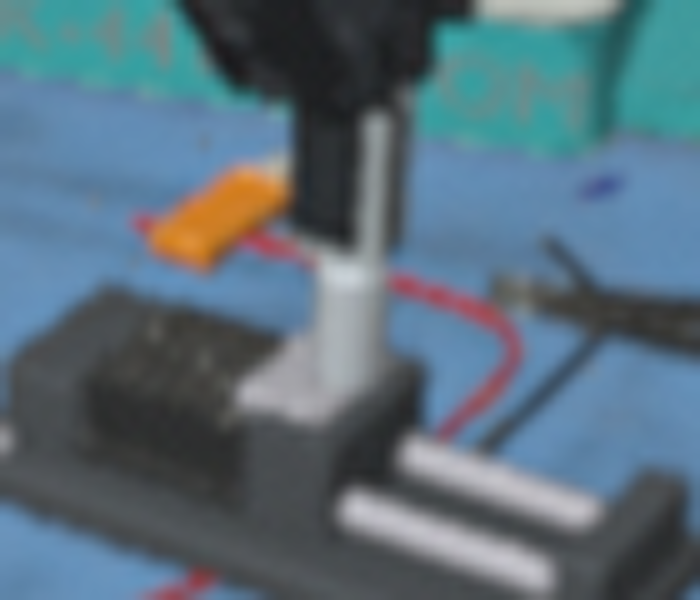

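The reading shows contact at a TCP z of about 46, against a post top of 72. The picture agrees: the shut tips rest on the post at (345,255). So the real tips are about 25 mm above the reported TCP, and I'll correct for that.

```bash
python3 -m inch '[[0.5,[0,0,0.2],[0,0,0]],[0.5,[0,-0.03,0.2],[0,0,0]],[0.5,[0,0,0],[0,0,0]],[0.5,[0,0,-0.3],[0,0,0]],[0.5,[0,0,-0.3],[0,0,0]],[0.5,[0,0,-0.17],[0,0,0]],[0.5,[0,0,0],[0,0,0]]]' 30
python3 -m inch '[[0,[0,0,0],[0,0,0]],[0,[0,0,0],[0,0,0]],[0,[0,0,0],[0,0,0]],[0,[0,0,0],[0,0,0]]]'
```

```text
time: 8.18
position: [424.0, -155.2, 20.7]
eef_rot: [-2.262, -2.178, 0.001]
contact_force: [-0.7, 0.3, 0.9]
width: 43.0
finger_force: 0.0
time: 8.68
position: [425.3, -155.5, 21.8]
eef_rot: [2.261, 2.179, 0.001]
contact_force: [0.9, -0.7, 5.6]
width: 15.1
finger_force: 29.7
```

```bash
python3 -m inch '[[0,[0,-0.1,0],[0,0,0]],[0,[0,-0.1,0],[0,0,0]],[0,[-0.01,-0.1,0],[0,0,0]],[0,[0,-0.1,0],[0,0,0]],[0,[0,0,0],[0,0,0]],[0,[0,0,0],[0,0,0]]]'
python3 -m inch '[[0.5,[0,0,0],[0,0,0]],[0.5,[0,0,0],[0,0,0]],[0.5,[0,0,0.5],[0,0,0]],[0.5,[0,0,0.6],[0,0,0]],[0.7,[0,0.4,0.6],[0,0,0]],[0.7,[0,0,0.3],[0,0,0]],[0.7,[0,0,0],[0,0,0]]]'
python3 - <<'E'
from look import *
print(ctrl.read_state()['position'])
p=shot('wrist'); find(p,['jaw_post','heat_sink_center'])
f=p['frame'];cv2.imwrite('pics/w7.png',cv2.cvtColor(cv2.resize(f[60:320,150:380],(690,780))[:600],cv2.COLOR_RGB2BGR))
print(proj(p,[[427,-120,34],[427,-100,34],[427,-140,34],[407,-120,34],[447,-120,34]]).round())
E
```

```text
time: 9.43
position: [424.5, -179.5, 21.8]
eef_rot: [2.262, 2.179, 0.001]
contact_force: [0.7, -0.6, 6.7]
width: 15.0
finger_force: 29.8
time: 10.3
position: [424.7, -155.2, 142.2]
eef_rot: [2.26, 2.179, 0.002]
contact_force: [1.4, 0.1, -0.2]
width: 59.8
finger_force: 0.0
[ 424.74470258 -155.22034205  142.17415455]
jaw_post mark_of [([421.0, -179.0, 56.0], 0.76)]
jaw_post search_frame [([420.0, -174.0, 41.0], 0.72)]
heat_sink_center mark_of [([437.0, -308.0, 16.0], 0.67), ([426.0, -122.0, 20.0], 0.62)]
heat_sink_center search_frame [([426.0, -122.0, 17.0], 0.78), ([437.0, -297.0, 26.0], 0.58)]
[[257. 130.]
 [256. 105.]
 [258. 154.]
 [233. 131.]
 [281. 129.]]
```

View pics/w7.png

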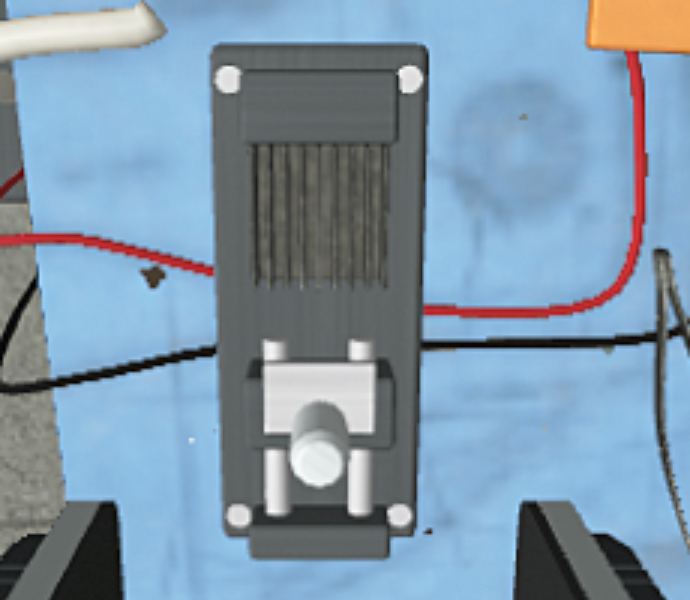

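The jaw is about 24 mm back, with the post at crop (317,455). The heat sink still stands in the vise, centred at crop (321,215), so it sits at roughly (427,-121).

```bash
python3 -m inch '[[0.7,[0.04,0.57,-0.3],[0,0,0]],[0.7,[0,0,-0.6],[0,0,0]],[0.7,[0,0,-0.6],[0,0,0]],[0.7,[0,0,-0.5],[0,0,0]],[0.7,[0,0,-0.3],[0,0,0]],[0.7,[0,0,-0.15],[0,0,0]],[0.7,[0,0,-0.05],[0,0,0]],[0.7,[0,0,0],[0,0,0]]]' 40
python3 -m inch '[[0,[0,0,0],[0,0,0]],[0,[0,0,0],[0,0,0]],[0,[0,0,0],[0,0,0]],[0,[0,0,0],[0,0,0]]]'
```

```text
time: 11.55
position: [425.6, -121.2, -9.6]
eef_rot: [-2.262, -2.178, 0.002]
contact_force: [-0.5, -0.2, 0.4]
width: 60.0
finger_force: 0.0
time: 12.05
position: [426.5, -121.0, -8.6]
eef_rot: [2.262, 2.18, 0.0]
contact_force: [-0.2, 0.1, 0.3]
width: 38.9
finger_force: 40.3
```

```bash
python3 -m inch '[[0,[0,0,0.4],[0,0,0]],[0,[0,0,0.6],[0,0,0]],[0,[0,0,0.6],[0,0,0]],[0,[0,0.5,0],[0,0,3]],[0,[0.1,0.8,0],[0,0,4]],[0,[0.1,0.8,0],[0,0,0]],[0,[0,0.6,0],[0,0,0]],[0,[0,0,0],[0,0,0]]]'
python3 - <<'E'
from look import *
p=shot('wrist','w8.png'); find(p,['pad_center','test_box','lid_hinge','lid_bar','heat_sink_center'])
p=shot('top');find(p,['pad_center','lid_bar','heat_sink_center','lid_hinge'])
p=shot('scene');find(p,['pad_center','heat_sink_center'])
E
```

```text
time: 13.05
position: [437.9, 44.3, 87.0]
eef_rot: [-2.117, -2.319, -0.001]
contact_force: [-0.0, 0.4, -0.4]
width: 39.2
finger_force: 40.6
pad_center mark_of [([437.0, 77.0, 32.0], 0.97), ([440.0, 46.0, 117.0], 0.17)]
pad_center search_frame [([433.0, 112.0, 53.0], 0.79)]
test_box mark_of [([437.0, 72.0, -2.0], 0.65), ([442.0, 43.0, 115.0], 0.16)]
test_box search_frame [([434.0, 103.0, 53.0], 0.95)]
lid_hinge mark_of [([434.0, 122.0, 57.0], 0.85)]
lid_hinge search_frame [([438.0, 108.0, 50.0], 0.79)]
lid_bar mark_of [([435.0, 123.0, 61.0], 0.52)]
lid_bar search_frame [([428.0, 143.0, 75.0], 0.88)]
heat_sink_center mark_of [([438.0, 44.0, 117.0], 0.59)]
heat_sink_center search_frame [([435.0, 49.0, 115.0], 0.96), ([434.0, 110.0, 53.0], 0.73)]
pad_center mark_of [([445.0, 73.0, 31.0], 0.75)]
pad_center search_frame [([404.0, 105.0, 58.0], 0.69)]
lid_bar mark_of []
lid_bar search_frame [([388.0, 143.0, 86.0], 0.64)]
heat_sink_center mark_of [([440.0, -314.0, 15.0], 0.96)]
heat_sink_center search_frame [([438.0, -309.0, 26.0], 0.82)]
lid_hinge mark_of [([433.0, 118.0, 59.0], 0.76), ([433.0, 75.0, -2.0], 0.56)]
lid_hinge search_frame [([398.0, 106.0, 56.0], 0.87)]
pad_center mark_of [([439.0, 74.0, 27.0], 0.55)]
pad_center search_frame [([428.0, 118.0, 56.0], 0.55)]
heat_sink_center mark_of [([439.0, -312.0, 18.0], 0.88), ([410.0, 231.0, 13.0], 0.83), ([438.0, 43.0, 117.0], 0.62)]
heat_sink_center search_frame [([429.0, -318.0, 24.0], 0.84), ([434.0, 26.0, 122.0], 0.61), ([403.0, 223.0, 20.0], 0.51)]
```

View pics/w8.png

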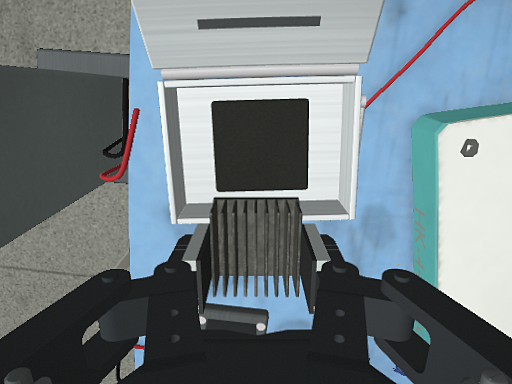

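The heat sink is held level at (258,245). The pad is seen at corners (212,101), (307,98), (309,188) and (216,191).

```bash
python3 - <<'E'
from look import *
p=shot('wrist')
s=ray(p,[[212,101],[307,98],[309,188],[216,191]],30);print(s.round(1),s.mean(0))
# hinge line ends approx
print(ray(p,[[162,73],[357,68]],60))
E
```

```text
[[403.8  98.7  30. ]
 [466.5 106.1  30. ]
 [475.6  44.4  30. ]
 [409.9  36.6  30. ]] [438.97046211  71.4325562   30.        ]
[[378.37712587 113.24890096  60.        ]
 [488.24237335 125.43749051  60.        ]]
```

```bash
python3 -m inch '[[0,[0.02,0.3,0],[0,0,1]],[0,[0,0.19,0],[0,0,0]],[0,[0,0,-0.5],[0,0,0]],[0,[0,0,-0.4],[0,0,0]],[0,[0,0,-0.25],[0,0,0]],[0,[0,0,-0.1],[0,0,0]],[0,[0,0,0],[0,0,0]],[0,[0,0,0],[0,0,0]]]'
python3 -m inch '[[0,[0,0,-0.03],[0,0,0]],[0,[0,0,0],[0,0,0]],[0,[0,0,0],[0,0,0]]]'
```

```text
time: 15.35
position: [440.0, 70.4, 12.8]
eef_rot: [2.104, 2.332, 0.001]
contact_force: [-0.3, -0.1, -1.3]
width: 38.8
finger_force: 40.6
time: 15.72
position: [439.6, 70.4, 10.6]
eef_rot: [2.105, 2.332, 0.0]
contact_force: [0.0, -0.2, -1.1]
width: 38.9
finger_force: 40.6
```

```bash
python3 -m inch '[[0,[0,0.04,0],[0,0,0]],[0,[0,0,-0.02],[0,0,0]],[0,[0,0,0],[0,0,0]]]'
python3 -m inch '[[0,[0,0,-0.02],[0,0,0]],[0,[0,0,0],[0,0,0]],[0,[0,0,0],[0,0,0]]]'
```

```text
time: 16.1
position: [439.6, 73.1, 9.4]
eef_rot: [-2.104, -2.332, -0.001]
contact_force: [-0.6, 1.3, 1.6]
width: 39.1
finger_force: 40.8
time: 16.48
position: [439.7, 73.1, 9.3]
eef_rot: [-2.105, -2.332, -0.003]
contact_force: [-3.0, 1.0, 18.8]
width: 39.1
finger_force: 42.8
```

```bash
python3 -m inch '[[0,[0,0,0.02],[0,0,0]],[0.65,[0,0,0],[0,0,0]],[0.65,[0,0,0],[0,0,0]],[0.65,[0,0,0],[0,0,0]]]'
python3 -m inch '[[0.65,[0,0,0.2],[0,0,0]],[0.65,[0,0,0.5],[0,0,0]],[0.65,[0,0,0.9],[0,0,0]],[0.65,[0,0,0.9],[0,0,0]],[0.65,[0,-0.3,0.5],[0,0,0]],[0.65,[0,0,0],[0,0,0]],[0.65,[0,0,0],[0,0,0]]]'
python3 - <<'E'
from look import *
print(ctrl.read_state()['position'])
p=shot('wrist','w9.png'); find(p,['pad_center','heat_sink_center','lid_hinge','lid_bar'])
p=shot('scene','s9.png'); find(p,['pad_center','heat_sink_center','lid_hinge','lid_bar'])
E
```

```text
time: 16.98
position: [439.5, 72.6, 9.1]
eef_rot: [-2.105, -2.332, 0.001]
contact_force: [-0.2, 0.4, -1.1]
width: 55.8
finger_force: 0.0
time: 17.85
position: [438.8, 55.4, 188.6]
eef_rot: [-2.103, -2.332, 0.001]
contact_force: [-0.5, -0.6, -1.0]
width: 55.6
finger_force: 0.0
[438.82004322  55.42010045 188.57186769]
pad_center mark_of []
pad_center search_frame [([435.0, 135.0, 72.0], 0.91)]
heat_sink_center mark_of [([443.0, 73.0, 39.0], 0.7)]
heat_sink_center search_frame [([436.0, 73.0, 33.0], 0.71), ([432.0, 126.0, 70.0], 0.69)]
lid_hinge mark_of [([436.0, 124.0, 59.0], 0.73)]
lid_hinge search_frame [([434.0, 128.0, 70.0], 0.67), ([428.0, 160.0, 89.0], 0.43)]
lid_bar mark_of []
lid_bar search_frame [([428.0, 160.0, 93.0], 0.65)]
pad_center mark_of [([439.0, 76.0, 29.0], 0.91)]
pad_center search_frame [([420.0, 120.0, 59.0], 0.97)]
heat_sink_center mark_of [([441.0, -312.0, 17.0], 0.84), ([409.0, 228.0, 12.0], 0.8), ([444.0, 75.0, 42.0], 0.73)]
heat_sink_center search_frame [([428.0, -316.0, 24.0], 0.78), ([402.0, 218.0, 19.0], 0.7), ([427.0, 70.0, 47.0], 0.66)]
lid_hinge mark_of [([432.0, 123.0, 60.0], 0.79)]
lid_hinge search_frame [([418.0, 121.0, 61.0], 0.64)]
lid_bar mark_of [([420.0, 227.0, 141.0], 0.95)]
lid_bar search_frame [([420.0, 158.0, 91.0], 0.61)]
```

```bash
python3 -m inch '[[0.65,[0,0.35,0],[0,0,10]],[0.65,[0,0.35,0],[0,0,10]],[0.65,[-0.05,0.35,0],[0,0,10]],[0.65,[-0.05,0.35,0],[0,0,10]],[0.65,[-0.05,0.35,0],[0,0,10]],[0.65,[-0.05,0.35,0],[0,0,10]],[0.65,[-0.05,0.35,0],[0,0,10]],[0.65,[-0.05,0.35,0],[0,0,10]]]' 40
python3 -m inch '[[0.65,[0,0,0],[0,0,10]],[0.65,[0,0,0],[0,0,0]],[0.65,[0,0,0],[0,0,0]]]'
python3 - <<'E'
from look import *
s=ctrl.read_state();print(s['position'],s['qpos'])
for c in('wrist','top','scene'):
  p=shot(c,c+'10.png'); find(p,['lid_hinge','lid_bar'])
E
```

```text
time: 19.75
position: [421.5, 223.4, 189.4]
eef_rot: [0.105, 3.14, 0.0]
contact_force: [0.1, 0.4, 0.6]
width: 55.5
finger_force: 0.0
time: 20.12
position: [421.7, 222.3, 189.3]
eef_rot: [0.155, -3.138, 0.0]
contact_force: [-0.3, 0.1, -0.5]
width: 55.4
finger_force: 0.0
[421.6711383  222.28508041 189.32858451] [-0.80465554  0.42541474  0.36291082  2.01065757 -0.21824831  0.74235721
  1.35971316]
lid_hinge mark_of [([437.0, 120.0, 60.0], 0.65)]
lid_hinge search_frame [([426.0, 133.0, 73.0], 0.66)]
lid_bar mark_of [([419.0, 225.0, 146.0], 0.82)]
lid_bar search_frame [([417.0, 177.0, 111.0], 0.73)]
lid_hinge mark_of [([432.0, 119.0, 59.0], 0.91)]
lid_hinge search_frame [([430.0, 124.0, 68.0], 0.74)]
lid_bar mark_of [([418.0, 226.0, 147.0], 0.79), ([433.0, 119.0, 62.0], 0.55)]
lid_bar search_frame [([422.0, 164.0, 100.0], 0.78), ([427.0, 127.0, 66.0], 0.32)]
lid_hinge mark_of [([430.0, 124.0, 58.0], 0.71), ([434.0, 77.0, -2.0], 0.18)]
lid_hinge search_frame [([420.0, 121.0, 58.0], 0.72), ([422.0, 160.0, 92.0], 0.47)]
lid_bar mark_of [([420.0, 226.0, 142.0], 0.81)]
lid_bar search_frame [([421.0, 160.0, 93.0], 0.77)]
```

```bash
python3 -m inch '[[0.65,[-0.02,0.04,-0.4],[0,0,0]],[0.65,[0,0,-0.5],[0,0,0]],[0.65,[0,0,-0.3],[0,0,0]],[0.65,[0,0,-0.2],[0,0,0]],[0.65,[0,0,-0.05],[0,0,0]],[0.65,[0,0,0],[0,0,0]]]'
python3 -m inch '[[0.3,[0,0,0],[0,0,0]],[0.2,[0,0,0],[0,0,0]],[0,[0,0,0],[0,0,0]],[0,[0,0,0],[0,0,0]],[0,[0,0,0],[0,0,0]]]' 40
```

```text
time: 21.62
position: [420.7, 225.2, 102.6]
eef_rot: [-0.16, 3.137, 0.0]
contact_force: [-0.1, -0.3, 1.0]
width: 55.4
finger_force: 0.0
time: 22.25
position: [420.9, 223.2, 102.9]
eef_rot: [-0.16, 3.137, -0.003]
contact_force: [0.5, -4.9, 5.6]
width: 10.6
finger_force: 39.1
```

```bash
python3 -m inch '[[0,[0.018,-0.16,0.175],[0,0,0]],[0,[0.02,-0.18,0.157],[0,0,0]],[0,[0.022,-0.195,0.135],[0,0,0]],[0,[0.023,-0.207,0.113],[0,0,0]],[0,[0,0,0],[0,0,0]],[0,[0,0,0],[0,0,0]]]' 40
```

```text
time: 23.0
position: [425.8, 181.6, 138.0]
eef_rot: [-0.161, 3.136, 0.003]
contact_force: [-0.4, 3.1, 6.7]
width: 10.5
finger_force: 40.0
```

```bash
python3 -m inch '[[0,[0.02,-0.15,0.06],[0,0,0]],[0,[0.02,-0.15,0.05],[0,0,0]],[0,[0.02,-0.15,0.04],[0,0,0]],[0,[0.02,-0.15,0.03],[0,0,0]],[0,[0.01,-0.1,0.015],[0,0,0]],[0,[0,0,0],[0,0,0]],[0,[0,0,0],[0,0,0]]]'
python3 - <<'E'
from look import *
for c in('top','scene','wrist'):
  p=shot(c,c+'11.png'); find(p,['lid_hinge','lid_bar'])
E
```

```text
time: 23.88
position: [430.8, 139.1, 149.2]
eef_rot: [-0.161, 3.137, 0.001]
contact_force: [-0.3, 2.8, 7.1]
width: 9.8
finger_force: 41.8
lid_hinge mark_of [([432.0, 117.0, 62.0], 0.57)]
lid_hinge search_frame [([418.0, 83.0, 30.0], 0.6), ([440.0, 72.0, 46.0], 0.25)]
lid_bar mark_of []
lid_bar search_frame [([403.0, 127.0, 129.0], 0.69)]
lid_hinge mark_of [([431.0, 123.0, 58.0], 0.77)]
lid_hinge search_frame [([418.0, 116.0, 54.0], 0.71)]
lid_bar mark_of [([429.0, 140.0, 188.0], 0.94)]
lid_bar search_frame [([418.0, 127.0, 111.0], 0.77)]
lid_hinge mark_of [([437.0, 122.0, 59.0], 0.64)]
lid_hinge search_frame [([426.0, 98.0, 42.0], 0.72), ([414.0, 142.0, 194.0], 0.43)]
lid_bar mark_of [([430.0, 142.0, 192.0], 0.63)]
lid_bar search_frame [([417.0, 138.0, 196.0], 0.9)]
```

```bash
python3 -m inch '[[0,[0.01,-0.09,0.01],[0,0,0]],[0,[0.01,-0.09,0.005],[0,0,0]],[0,[0.01,-0.06,0],[0,0,0]],[0,[0,-0.03,0],[0,0,0]],[0,[0,0,0],[0,0,0]],[0,[0,0,0],[0,0,0]]]'
python3 - <<'E'
from look import *
for c in('top','scene','wrist','scene','wrist'):
  p=shot(c,c+'12.png'); find(p,['lid_hinge','lid_bar','heat_sink_center'])
E
```

```text
time: 25.38
position: [432.7, 122.5, 149.8]
eef_rot: [-0.161, 3.137, 0.0]
contact_force: [1.6, 2.5, 4.8]
width: 10.3
finger_force: 41.9
lid_hinge mark_of [([430.0, 119.0, 59.0], 0.81)]
lid_hinge search_frame [([418.0, 69.0, 29.0], 0.86), ([426.0, -171.0, 42.0], 0.5)]
lid_bar mark_of [([436.0, 76.0, -2.0], 0.6), ([433.0, 124.0, 191.0], 0.59)]
lid_bar search_frame [([402.0, 117.0, 146.0], 0.63)]
heat_sink_center mark_of [([440.0, -312.0, 14.0], 0.74), ([439.0, 73.0, 42.0], 0.58)]
heat_sink_center search_frame [([439.0, -310.0, 24.0], 0.86), ([398.0, 119.0, 145.0], 0.57), ([443.0, 72.0, 45.0], 0.48)]
lid_hinge mark_of [([429.0, 122.0, 59.0], 0.75)]
lid_hinge search_frame [([419.0, 111.0, 54.0], 0.78)]
lid_bar mark_of [([431.0, 122.0, 190.0], 0.72)]
lid_bar search_frame [([420.0, 121.0, 108.0], 0.7)]
heat_sink_center mark_of [([440.0, -311.0, 20.0], 0.93), ([438.0, 75.0, 41.0], 0.63), ([410.0, 230.0, 13.0], 0.48), ([428.0, 125.0, 57.0], 0.35)]
heat_sink_center search_frame [([428.0, -316.0, 23.0], 0.58), ([402.0, 222.0, 19.0], 0.54)]
lid_hinge mark_of []
lid_hinge search_frame [([423.0, 
[... 417 characters left out ...]
([429.0, -177.0, 62.0], 0.38)]
lid_bar search_frame [([419.0, 122.0, 112.0], 0.71)]
heat_sink_center mark_of [([439.0, -313.0, 16.0], 0.77), ([410.0, 229.0, 10.0], 0.72), ([439.0, 78.0, 44.0], 0.63)]
heat_sink_center search_frame [([401.0, 219.0, 19.0], 0.76), ([430.0, 70.0, 47.0], 0.65), ([430.0, -316.0, 24.0], 0.61), ([420.0, 120.0, 111.0], 0.55)]
lid_hinge mark_of []
lid_hinge search_frame [([425.0, 92.0, 38.0], 0.93)]
lid_bar mark_of [([433.0, 125.0, 190.0], 0.9)]
lid_bar search_frame [([414.0, 124.0, 197.0], 0.81)]
heat_sink_center mark_of [([412.0, 231.0, 12.0], 0.86), ([440.0, 72.0, 44.0], 0.68)]
heat_sink_center search_frame [([413.0, 228.0, 19.0], 0.83), ([435.0, 72.0, 48.0], 0.75)]
```

```bash
python3 -m inch '[[0,[0,0,0],[0,0,0]],[0,[0,0,0],[0,0,0]]]'; python3 -c "
from plant import sign_off;print(sign_off())"
```

```text
time: 27.38
position: [432.8, 122.5, 149.8]
eef_rot: [-0.161, 3.137, 0.0]
contact_force: [0.9, 1.2, 4.9]
width: 10.4
finger_force: 41.9
the job is handed in; nothing more can be done
None
```

I handed the job in at about 27 s, and the hand-in returned no verdict. By my last measurements the vise jaw is about 24 mm back, the heat sink is released on the pad a few mm from its centre, and the lid is held upright by its bar within about 3 mm of balance (±10 mm allowed), gripped at about 42 N.

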